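Spread the circlip over the gearbox stub and hold it at the groove

TASK

Pick up the circlip pliers that carry the circlip, squeeze the handles up to their stop so that the clip opens wide, and slide the clip level down over the upright stub of the model car's gearbox, without forcing it, until it lies at the groove, just above or lightly on the brass washer. Finish there still holding: keep the pliers in the gripper, handles squeezed and clip open around the groove, not let go, so that I can check the groove before it snaps in. Leave everything else on the bench where it is.

Things in the scene. Friction and masses are not known exactly. Their poses are not given: they have to be found in the camera images.
- pliers: External circlip pliers, orange handles, dark steel jaws, 180 mm long, about 0.2 kg, loose, lying level on the tool rest, origin 43 mm above the bench. Origin: centre of the rivet at mid thickness; x to the jaw tips, y to the left handle, z up. Jaws 10 mm high reach to x = 60 mm; there the 4 mm tips bend down and are hooked in the circlip's two eyes; the clip stays on them
- handle_grip (a point): Point midway between the handles, 70 mm behind the rivet, mid thickness: good place to grasp, fingers closing along the pliers' y. Straight orange grips from 40 to 119 mm behind the rivet, 14 mm high. Outer faces here 57 mm apart relaxed (67 at the rear end), 40 mm and parallel when squeezed to the stop. Beside the handles it is free down to 10 mm above the bench
- clip_centre (a point): Centre of the spread circlip, on the pliers' middle line 70 mm ahead of the rivet and 19 mm below it, at half the clip's thickness. Black clip, 2 mm thick, 3.5 mm wide (eyes stick out to 38 mm across), gap towards the pliers, parallel to their plane; opening 25 mm across when spread to the stop, about 18 mm relaxed, too small for the stub
- handle_left (a joint): Swing of the left handle (the right one moves with it): 0 relaxed, clip closed; 0.12 rad squeezed to the stop screw (up to 0.13 under a hard grip), clip fully spread. Squeezing the handles SPREADS the jaws; a spring of 6 to 9 N a handle opens them again when let go. The stop takes any grip force, so a grip of 20 N or more simply closes the handles to the stop
- tool_rest: Plywood rest for the pliers, fixed: board 150 x 94 x 10 mm with two cross bars, the front one (50 mm wide, 38 mm high) under the rivet, the rear one (90 mm wide, 36 mm high) under the handle ends, 101 to 115 mm behind the rivet. Origin on the bench below the rivet, x towards the jaw tips. Jaw tips and clip overhang its front freely
- gearbox: Model car gearbox, fixed: aluminium plate 128 x 104 mm, black casing to 52 mm high, blue motor on its +x side (to 100 mm from the axis, 46 mm high), black spur gear 69 mm across, top at 68 mm, brass washer 34 mm across, top at 74 mm, and in its middle the upright steel stub, 20 mm across. Origin on the bench under the stub's axis, z up along it
- groove (a point): Centre of the ring groove on the stub's axis, 75.5 mm above the bench. The groove is 3 mm wide, directly above the brass washer; the clip lying on the washer has its middle at 75 mm, 0.5 mm below this point
- stub_end (a point): Centre of the upper end face of the stub, 104 mm above the bench. The last 6 mm taper from 20 mm to 13 mm across
- battery: Yellow and black battery pack 138 x 47 x 25 mm lying on the bench, to be left alone. Origin: centre of the underside
- driver: Green-handled screwdriver 170 mm long, 26 mm thick, lying on the bench, to be left alone
- tape_roll: Roll of black tape 100 mm across, 19 mm high, lying flat, to be left alone
- wheel: Model car wheel with black tyre 120 mm across, 50 mm high, lying flat, to be left alone
- spray_can: White spray can with red cap, 53 mm across, 155 mm high, standing, to be left alone
- shock: Blue and red shock absorber 100 mm long, 22 mm thick, lying, to be left alone
- screw_tray: Grey divided tray with screws 110 x 85 x 28 mm, to be left alone
Mind the look-alikes: they are no part of the job. Leave any pink or red look-alike of the tool_rest alone.

How it is judged (in metres and radians):
On the way, in this order (a step that is already met when the one before it is completed fails the run):
1. The pliers are lifted off the tool rest (height (world z) of pliers above 0.07 m and contact force between pliers and tool_rest below 0.1 N and contact force between pliers and the fingers above 2 N), for 0.1 s.
2. The clip, spread by the squeezed handles, is brought over the end of the stub (horizontal distance between clip_centre and stub_end below 0.008 m and z of clip_centre in the frame of stub_end above -0.004 m and value of joint handle_left above 0.09 rad).
At the end, for the whole second after the job is handed in: Clip round the stub: within 5 mm of its axis, level with the groove within 3 mm, tilted under 0.14 rad; handles held squeezed beyond 0.09 rad (stop 0.12) by the fingers (over 10 N on the pliers); pliers press on the gearbox with under 25 N, are off the rest and still (horizontal distance between clip_centre and groove below 0.005 m and z of clip_centre in the frame of groove between -0.003 and 0.003 m and angle between the z axis of pliers and the z axis of gearbox, either way round below 0.14 rad and value of joint handle_left above 0.09 rad and contact force between pliers and the fingers above 10 N and contact force between pliers and gearbox below 25 N and contact force between pliers and tool_rest below 0.1 N and linear speed of pliers below 0.02 m/s); the arm keeps its last pose, push and grip.
It fails at once if The clip or pliers are forced against the gearbox (more than 60 N) (contact force between pliers and gearbox above 60 N).
It fails at once if The arm pushes on the gearbox (contact force between the arm and gearbox above 20 N).
It fails at once if Something else on the bench is disturbed (moved more than 30 mm) (distance of any of battery, driver, tape_roll, wheel, spray_can, shock, screw_tray from where it was at the start of the episode above 0.03 m).
It also fails if it takes over 42 s, if anything falls off the work surface, if the arm or the gripper's body presses on something with over 40 N, if the wrist force passes 120 N, or if a joint passes its speed limit or range.

ROBOT

A 6-joint arm with a two-finger parallel gripper is mounted at the origin on the work surface. World frame = base frame: x ahead of the robot, y to its left, z up, the work surface at z = 0. Lengths are in m, angles in degrees, forces in N, time in s.
With the tool pointing down it reaches from about 0.3 to 0.75 m from the base axis. Payload 8.5 kg.
Tool frame: the origin (TCP) lies midway between the tips of the shut fingers; the grasp point (between the pads) lies 19 mm behind it (env.tcp_to_grasp is the z of the grasp point in the tool frame, in m); z points along the fingers, y is the line along which they close (so a half turn about z gives the same grasp; the last joint's range is limited). The gripper opens to 85 mm and grips with 20 to 120 N. Pads are 22 mm wide; open, the fingers measure 114 mm over their backs; the gripper's body (76 mm by 85 mm) begins 54 mm behind the grasp point. The pads swing forward as they close: fully open they stand 13 mm farther back than shut.
Start: joints at [54.872, 21.807, 74.336, -0, 83.858, -12.336], TCP at [0.213, 0.507, 0.231] pointing down, gripper open.
Joint ranges: [-178.18, 178.18], [-50.72, 133.34], [12.68, 142.11], [-81.47, 261.47], [9.98, 163.14], [-165.26, 165.26]. Speed limits (degrees/s): [136.94, 136.94, 180, 180, 180, 180].

INTERFACE

Orientations are given as a 3x3 rotation matrix whose columns are the frame's x, y, z axes.
In Python, from rig import env, imaging, job, models gives the robot as it stands. The module is installed in compiled form; this text tells all that it offers.
- The arm moves only by the tool jog_arm, never from a script. Its argument "plan" is text: rows parted by semicolons, each of 7 numbers parted by spaces: the turn, a rotation vector about the tool's x, y, z in degrees, then the shift along the tool's x, y, z in cm, then the closure in counts, from 0 (fully open) to 255 (shut). In form: rx ry rz x y z claw; .... A call has 1 to 10 rows; each row shifts and turns the commanded pose from where the row before left it, along the tool's axes as they then stand; what a row does not reach is not made up. A row lasts 1/12 s, in which the tool goes at most 41.7 mm and 7.16 degrees, less where a joint would pass 70% of its speed; a pose out of reach is approached as far as the arm can. A call with a gripper value outside its range is refused whole. The fingers move at their own pace and stop on an object; "grip_force" is the grip in N (left out, the last holds). Time passes only in rows, so rows that do not move let the fingers close. It gives the time, the measured TCP pose, the force, the opening and the grip force at its end, in the units of the state.
- env.observe(): the state, without advancing time (a new reading comes with each control period).
- imaging.get_image(name): name is "scene" or "top"; returns a dict with "pixels" (400x640x3 uint8, red, green, blue), "depth" (400x640 float32, m along the optical axis (not along the pixel's ray), 0 where there is no reading), "fov_y" (degrees; the focal length in pixels is half the picture's height over the tangent of half this angle, whatever the lens; pixels are square), "cx", "cy" (the principal point, pixels), "world_from_camera" (4x4, takes a point from camera to world coordinates). Camera axes: x right, y down, z forward; pixel columns grow to the right and rows downward; lengths in m; the calibration is good to about 2 mm. A picture is of the moment at which its call begins.
- job.close_job(): hands the job in; it is judged then, once.
Trained networks look in the newest picture that a camera, given by its name, has taken for a name from the list of things; names that differ only in an ending like _2 or _b are one class to them, and where a whole thing is asked for, a point or a joint stands for the part that bears it (a point fixed in the world has none). Each returns a list of dicts, best first, with "confidence" (0 to 1); they miss things now and then, are a little off and sometimes report something else, mostly with a low value. They report only what shows in the picture. A call takes as long as a camera call. They do not tell look-alikes from the thing itself.
- models.outline_of(camera, query): "region" (400x640 bool, what is visible of it) and "bbox" ([centre column, centre row, width, height] in pixels, round what is visible of it).
- models.tip_of(camera, query): "at" ([column, row] in pixels: a listed point, or the origin of a listed thing).
The state is a dict: "time_s": time; "q": joint angles; "qvel": joint speeds; "joint_efforts": joint torques, N m; "position": TCP position; "tool_rot": TCP orientation; "ft_force": force on the tool from outside, world axes, zero at the start; "wrist_torque": the same for the moment, N m; "grip_width": finger opening in m; "gripper_force": force on a finger pad.
Only numpy, scipy, OpenCV 4.12 (cv2) and the standard library are available. Lean on these libraries where they do the work, as an engineer would, in place of code of your own. Each camera call takes 0.05 s, during which the arm holds its last target. There are 200 camera calls.

## Working session

There is one attempt and no reset: what is moved stays moved. The work goes in short steps, Python scripts to look and compute and a tool call to move; the robot and the scene stay as the last step left them, time stands still between calls to the robot, and variables do not carry over. Pictures are saved under pics/ and viewed, at most 10 in all, crops included, and the job is handed in when it is done.

Besides the shell and the picture viewer there is one more tool, called after "Call:" as name(argument=value, ...), one argument or row to a line, values as JSON. jog_arm: Moves the arm, as the interface text tells. Its arguments: {"type":"object","properties":{"plan":{"type":"string"},"grip_force":{"type":"number"}},"required":["plan"]}

```bash
mkdir -p pics
cat > h.py <<'E'
import numpy as np, cv2
from rig import env, imaging, job, models
def get(n):
    return imaging.get_image(n)
def f(d): return 200/np.tan(np.radians(d["fov_y"])/2)
def cloud(d):
    z=d["depth"]; v,u=np.mgrid[0:400,0:640]
    P=np.stack([(u-d["cx"])*z/f(d),(v-d["cy"])*z/f(d),z],-1)
    T=d["world_from_camera"]; return P@T[:3,:3].T+T[:3,3]
def ray(d,uv,h):
    "point on pixel ray at world height h"
    T=d["world_from_camera"]; r=T[:3,:3]@np.array([(uv[0]-d["cx"])/f(d),(uv[1]-d["cy"])/f(d),1])
    return T[:3,3]+r*(h-T[2,3])/r[2]
def proj(d,p):
    T=d["world_from_camera"]; c=T[:3,:3].T@(np.asarray(p)-T[:3,3]); return c[:2]/c[2]*f(d)+[d["cx"],d["cy"]]
E
python3 - <<'E'
from h import *
np.set_printoptions(precision=4,suppress=True)
for n in ("scene","top"):
    d=get(n); cv2.imwrite(f"pics/{n}0.png",d["pixels"][...,::-1]); C=cloud(d)
    print(n,d["fov_y"],d["cx"],d["cy"]); print(d["world_from_camera"])
    for q,h in (("pliers",.043),("handle_grip",.043),("clip_centre",.024),("tool_rest",0),("groove",.0755),("stub_end",.104),("gearbox",0)):
        for r in models.tip_of(n,q)[:3]:
            print(q,r["confidence"],np.round(r["at"],1),ray(d,r["at"],h))
E
```

```text
scene 55.09424410841042 326.4348905004444 201.90315443149626
[[-0.4617  0.661  -0.5915  1.1914]
 [ 0.887   0.3412 -0.3112  0.3235]
 [-0.0039 -0.6684 -0.7438  0.8897]
 [ 0.      0.      0.      1.    ]]
pliers 0.62 [248.2 196.6] [ 0.607  -0.2498  0.043 ]
handle_grip 0.66 [249.3 194.5] [ 0.5984 -0.2519  0.043 ]
handle_grip 0.56 [267.9 180.4] [ 0.5218 -0.2352  0.043 ]
clip_centre 0.73 [238.  214.5] [ 0.667  -0.2475  0.024 ]
clip_centre 0.63 [306.2 254.3] [0.697  0.0007 0.024 ]
tool_rest 0.8 [389.7 215. ] [0.4434 0.1459 0.    ]
tool_rest 0.75 [287.5 155.9] [ 0.3544 -0.2696  0.    ]
tool_rest 0.69 [250.9 202.1] [ 0.5927 -0.2578 -0.    ]
groove 0.87 [399.4 247.3] [0.5972 0.2227 0.0755]
stub_end 0.91 [404.4 245.8] [0.608  0.2357 0.104 ]
gearbox 0.61 [400.3 266.5] [0.6007 0.2376 0.    ]
top 42.47483862317953 318.6940752173818 200.84241669512383
[[-0.0222 -0.9964  0.0821  0.3968]
 [-0.9997  0.0225  0.0026  0.0007]
 [-0.0045 -0.082  -0.9966  1.762 ]
 [ 0.      0.      0.      1.    ]]
pliers 0.68 [396.3 183.4] [ 0.5913 -0.2567  0.043 ]
handle_grip 0.71 [247.7 178.8] [0.6182 0.2424 0.043 ]
handle_grip 0.56 [392.5 203. ] [ 0.5256 -0.2417  0.043 ]
clip_centre 0.66 [392.7 161.4] [ 0.6691 -0.2499  0.024 ]
clip_centre 0.45 [249.4 182.3] [0.6086 0.2395 0.024 ]
tool_rest 0.9 [398.9 253.7] [ 0.3553 -0.2636  0.    ]
tool_rest 0.88 [281.6 232.3] [0.4369 0.1345 0.    ]
tool_rest 0.6 [460.5 265.6] [ 0.3105 -0.4712  0.    ]
groove 0.7 [250.4 181.6] [0.6045 0.2291 0.0755]
groove 0.27 [393.4 161.9] [ 0.6594 -0.2447  0.0755]
stub_end 0.65 [248.5 178.9] [0.61   0.2313 0.104 ]
```

View pics/scene0.png

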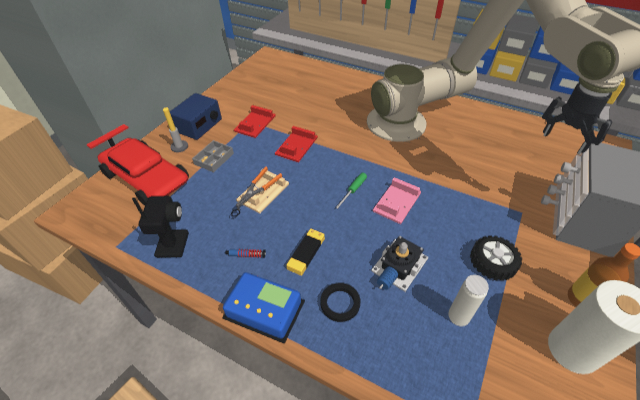

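View pics/top0.png

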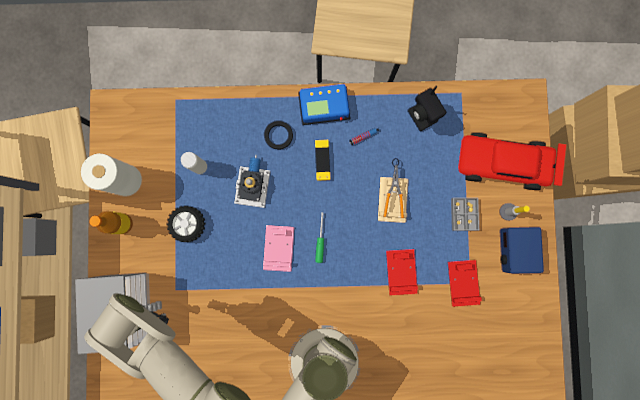

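The real pliers lie on the plywood rest at top (394,198) and scene (262,190). The pink (279,248) and red (402,272), (464,283) boards in the top view are empty look-alikes. Next I'll confirm this in one crop and measure.

```bash
cat >> h.py <<'E'
def handles(d,box,h):
    "orange pixels -> midline (point at middle, yaw) at height h"
    u0,u1,v0,v1=box; hsv=cv2.cvtColor(d["pixels"],cv2.COLOR_RGB2HSV); m=np.zeros((400,640),bool)
    m[v0:v1,u0:u1]=((hsv[...,0]>5)&(hsv[...,0]<17)&(hsv[...,1]>170)&(hsv[...,2]>110))[v0:v1,u0:u1]
    v,u=np.nonzero(m); P=np.array([ray(d,p,h)[:2] for p in zip(u,v)]); return P,m
def stub(d,c,lo,hi,r=.02):
    P=cloud(d).reshape(-1,3); k=(np.hypot(*(P[:,:2]-c).T)<r)&(P[:,2]>lo)&(P[:,2]<hi); return P[k]
E
python3 - <<'E'
from h import *
np.set_printoptions(precision=4,suppress=True)
ims=[]
for n,box,cr in (("top",(375,415,150,225),(345,445,140,230)),("scene",(225,295,165,222),(215,315,150,240))):
    d=get(n); P,m=handles(d,box,.050)
    # split in left/right by k-means of lateral coordinate (pliers about +x)
    yaw=0
    for _ in range(8):
        c=P.mean(0); a=np.array([np.cos(yaw),np.sin(yaw)]); b=np.array([-a[1],a[0]])
        s=(P-c)@a; t=(P-c)@b; fl=[np.polyfit(s[k],t[k],1) for k in (t>0,t<0)]
        mid=(fl[0]+fl[1])/2; yaw+=np.arctan(mid[0])
    print(n,len(P),"yaw",np.degrees(yaw),"c",c,"lines",fl,"s",s.min(),s.max(),"midpoint s=0",c+b*mid[1])
    for lo,hi in ((.1,.11),(.08,.11),(.07,.08)):
        S=stub(d,np.array([.607,.234]),lo,hi); print(lo,len(S),S.mean(0) if len(S) else 0, (S.min(0)+S.max(0))/2 if len(S) else 0)
    for r in models.outline_of(n,"pliers")[:1]: print("outl",r["confidence"],r["bbox"])
    im=d["pixels"][cr[2]:cr[3],cr[0]:cr[1],::-1].copy(); ims.append(cv2.resize(im,(400,360),interpolation=cv2.INTER_CUBIC))
cv2.imwrite("pics/crop1.png",np.hstack(ims)); s=env.observe(); print(s["tool_rot"],s["position"],s["q"],env.tcp_to_grasp,s["grip_width"])
E
```

```text
top 74 yaw -5.175943173204618 c [ 0.5183 -0.2441] lines [array([-0.1123,  0.0243]), array([ 0.1123, -0.0254])] s -0.0387499108682098 0.03915310763605475 midpoint s=0 [ 0.5182 -0.2446]
0.1 20 [0.604  0.232  0.1038] [0.605  0.2314 0.1048]
0.08 39 [0.604  0.2312 0.0964] [0.6058 0.233  0.0947]
0.07 43 [0.6044 0.231  0.0747] [0.6067 0.2309 0.0748]
outl 0.65 [393.9, 184.4, 16.7, 36.5]
scene 132 yaw -4.555103647201859 c [ 0.522  -0.2394] lines [array([-0.1135,  0.0226]), array([ 0.1135, -0.0274])] s -0.04042302276537428 0.040304040458662656 midpoint s=0 [ 0.5218 -0.2418]
0.1 36 [0.6052 0.2322 0.1035] [0.6044 0.2315 0.1038]
0.08 77 [0.6078 0.2325 0.0967] [0.6051 0.2323 0.0938]
0.07 81 [0.6094 0.2353 0.0741] [0.6074 0.2346 0.0745]
outl 0.89 [258.5, 187.2, 44.6, 41.5]
[[-0.9219  0.3874  0.    ]
 [ 0.3874  0.9219  0.    ]
 [-0.      0.0001 -1.    ]] [0.2131 0.507  0.2314] [ 54.8724  21.8041  74.3347  -0.0003  83.8574 -12.3365] -0.0187 0.08550503055881602
```

View pics/crop1.png

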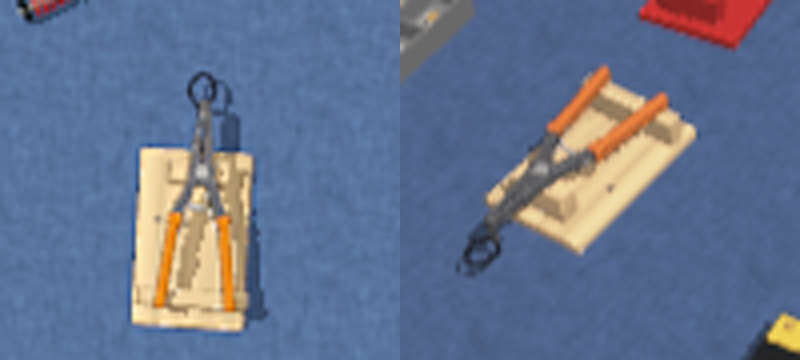

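The crop shows the pliers with the clip at left-crop (203,90) and the rivet at (203,172), lying on the plain plywood rest. Grip target is about (0.529, -0.244) at yaw -5°. I'm turning the tool and going over it.

Call:
jog_arm(
  plan="0 0 -6 0 0 0 0;0 0 -6 0 0 0 0;0 0 -5.8 0 0 0 0;0 0 0 -1.9 -3.6 0 0;0 0 0 -1.9 -3.6 0 0;0 0 0 -1.9 -3.6 0 0;0 0 0 -1.9 -3.6 0 0;0 0 0 -1.9 -3.6 0 0;0 0 0 -1.9 -3.6 0 0;0 0 0 -1.9 -3.6 0 0",
  grip_force=50,
)

```text
time_s: 1.83
position: [0.3238, 0.2427, 0.2315]
tool_rot: [[-0.996, 0.087, 0.001], [0.087, 0.996, 0.0], [-0.001, 0.0, -1.0]]
ft_force: [1.3, 0.5, -0.5]
grip_width: 0.0852
gripper_force: 0.0
```

Call:
jog_arm(
  plan="0 0 0 -1.9 -3.6 0 0;0 0 0 -1.9 -3.6 0 0;0 0 0 -1.9 -3.6 0 0;0 0 0 -1.9 -3.6 0 0;0 0 0 -1.9 -3.6 0 0;0 0 0 -1.9 -3.6 0 0;0 0 0 -1.9 -3.6 0 0;0 0 0 -1.9 -3.6 0 0;0 0 0 -1.9 -3.6 0 0;0 0 0 -1.9 -3.6 0 0",
)

```text
time_s: 2.67
position: [0.4819, -0.1329, 0.2314]
tool_rot: [[-0.996, 0.088, 0.0], [0.088, 0.996, -0.0], [-0.0, -0.0, -1.0]]
ft_force: [0.6, -0.2, 0.1]
grip_width: 0.0852
gripper_force: 0.0
```

Call:
jog_arm(
  plan="0 0 0 -1.9 -3.6 0 0;0 0 0 -1.9 -3.6 0 0;0 0 0 -1.9 -3.6 0 0;0 0 0 0 0 2 0;0 0 0 0 0 0 0",
)

```text
time_s: 3.08
position: [0.5282, -0.2444, 0.2077]
tool_rot: [[-0.996, 0.089, -0.005], [0.089, 0.996, 0.003], [0.005, 0.003, -1.0]]
ft_force: [-0.0, 0.9, -0.5]
grip_width: 0.0855
gripper_force: 0.0
```

Call:
jog_arm(
  plan="0 0 0 0 0 2.5 0;0 0 0 0 0 2.5 0;0 0 0 0 0 2.5 0;0 0 0 0 0 2.5 0;0 0 0 0 0 2.5 0;0 0 0 0 0 2.5 0;0 0 0 0 0 2 0;0 0 0 0 0 1 0;0 0 0 0 0 1 0;0 0 0 0 0 0 0",
)

```text
time_s: 3.92
position: [0.5286, -0.2425, 0.0206]
tool_rot: [[-0.996, 0.086, -0.002], [0.086, 0.996, 0.001], [0.002, 0.001, -1.0]]
ft_force: [0.0, -0.7, 0.2]
grip_width: 0.0852
gripper_force: 0.0
```

Run:
```python
from h import *
s=env.observe(); print(s["position"],s["ft_force"])
d=get("scene"); cv2.imwrite("pics/g.png",cv2.resize(d["pixels"][130:240,200:330,::-1],(780,600*660//600-60),interpolation=cv2.INTER_CUBIC))
```

```text
[ 0.52861136 -0.24253072  0.02055636] [ 0.02598869 -0.74724572  0.1605873 ]
```

View pics/g.png

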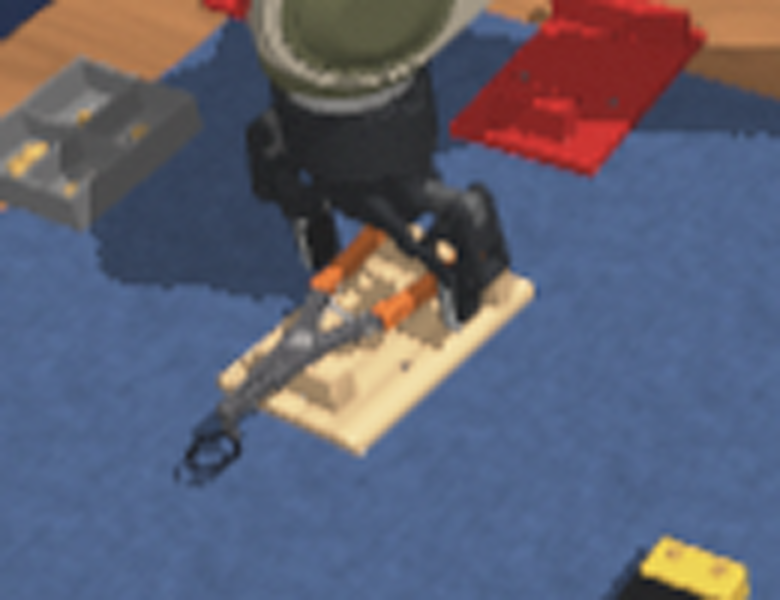

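The crop shows the handles between the two fingers, at (320,240) and (460,290), with the pliers undisturbed. Closing now.

Call:
jog_arm(
  plan="0 0 0 0 0 0 60;0 0 0 0 0 0 100;0 0 0 0 0 0 140;0 0 0 0 0 0 180;0 0 0 0 0 0 220;0 0 0 0 0 0 255;0 0 0 0 0 0 255;0 0 0 0 0 0 255;0 0 0 0 0 0 255;0 0 0 0 0 0 255",
  grip_force=50,
)

```text
time_s: 4.8
position: [0.5294, -0.2442, 0.0239]
tool_rot: [[-0.996, 0.087, 0.002], [0.087, 0.996, -0.003], [-0.003, -0.003, -1.0]]
ft_force: [-5.3, 0.2, 15.0]
grip_width: 0.038
gripper_force: 49.0
```

Call:
jog_arm(
  plan="0 0 0 0 0 0 255;0 0 0 0 0 0 255;0 0 0 0 0 0 255;0 0 0 0 0 0 255",
)

```text
time_s: 5.13
position: [0.5294, -0.2443, 0.0239]
tool_rot: [[-0.996, 0.087, 0.002], [0.087, 0.996, -0.003], [-0.003, -0.003, -1.0]]
ft_force: [-6.4, -0.6, 14.9]
grip_width: 0.0378
gripper_force: 49.0
```

Call:
jog_arm(
  plan="0 0 0 0 0 -0.5 255;0 0 0 0 0 -1 255;0 0 0 0 0 -1.5 255;0 0 0 0 0 -2 255;0 0 0 0 0 -2 255;0 0 0 0 0 -2 255;0 0 0 0 0 -2 255;0 0 0 0 0 -1 255;0 0 0 0 0 0 255;0 0 0 0 0 0 255",
)

```text
time_s: 5.97
position: [0.5288, -0.2431, 0.1411]
tool_rot: [[-0.996, 0.087, -0.0], [0.087, 0.996, 0.0], [0.0, 0.0, -1.0]]
ft_force: [0.1, -0.3, -2.6]
grip_width: 0.0376
gripper_force: 50.3
```

Run:
```python
from h import *
np.set_printoptions(precision=4,suppress=True)
s=env.observe(); print(s["position"],s["ft_force"],s["wrist_torque"])
for n in ("scene","top"):
    d=get(n)
    if n=="scene": cv2.imwrite("pics/l.png",cv2.resize(d["pixels"][100:240,200:340,::-1],(600,600),interpolation=cv2.INTER_CUBIC))
    C=cloud(d); e=C-s["position"]; 
    k=(e[...,0]>.04)&(e[...,0]<.2)&(abs(e[...,1])<.06)&(C[...,2]>.09)
    P=C[k]; print(n,len(P))
    for a in np.arange(.04,.18,.012):
        q=P[(P[:,0]-s["position"][0]>=a)&(P[:,0]-s["position"][0]<a+.012)]
        if len(q): print(np.round(a,3),len(q),q.mean(0),q.max(0)[2],q.min(0)[2],(q[:,1].min()+q[:,1].max())/2)
    for r in models.tip_of(n,"clip_centre")[:2]+models.tip_of(n,"pliers")[:1]: print(r["confidence"],r["at"])
```

```text
[ 0.5288 -0.2431  0.1411] [ 0.103  -0.334  -2.6274] [ 0.0356  0.1087 -0.0175]
scene 928
0.04 333 [ 0.5745 -0.209   0.3856] 0.44622599560402243 0.15608270706457095 -0.2236916789270864
0.052 313 [ 0.5867 -0.2138  0.3829] 0.43957905660057245 0.1563830062203192 -0.22777325692680078
0.064 114 [ 0.5967 -0.2293  0.3321] 0.42645147704707476 0.15784331934540152 -0.23795311541049896
0.076 31 [ 0.6108 -0.2512  0.1644] 0.16903697352556935 0.15725483021907005 -0.2520450766921591
0.088 36 [ 0.6227 -0.2524  0.1635] 0.16900093167536467 0.1536601787781251 -0.2532169738597273
0.1 22 [ 0.6343 -0.2544  0.1629] 0.16762169623027812 0.15418823524483283 -0.2550694184360992
0.112 39 [ 0.6476 -0.2576  0.1597] 0.1683557589917033 0.14030870158262565 -0.25559314464076194
0.124 22 [ 0.6569 -0.2543  0.15  ] 0.1665224521884099 0.13994839587166197 -0.25710651171168664
0.136 13 [ 0.6716 -0.2567  0.1427] 0.1447079203758973 0.14126441945879453 -0.25755661357014226
0.148 5 [ 0.6779 -0.2593  0.1425] 0.1438754936422949 0.13986566643995635 -0.259161799911647
0.95 [228.4, 188.5]
0.85 [244.5, 168.1]
top 206
0.04 92 [ 0.5744 -0.2157  0.4295] 0.44697229851244114 0.3901041283280735 -0.2193467512059836
0.052 49 [ 0.5856 -0.2159  0.4255] 0.4407245099215962 0.4092797601376301 -0.21712970126712233
0.064 10 [ 0.5954 -0.2201  0.4157] 0.42806104434123027 0.3925268995196385 -0.22137363705357882
0.088 2 [ 0.6273 -0.2437  0.1663] 0.16857135745783447 0.16396838779548206 -0.24368357625817777
0.1 9 [ 0.6357 -0.2487  0.1616] 0.16688547555299693 0.15708857673042864 -0.2539561671100631
0.112 15 [ 0.6466 -0.2537  0.1615] 0.16622434359762917 0.15534403310145017 -0.25460430130824563
0.124 9 [ 0.6582 -0.2525  0.1487] 0.16795422888814726 0.13551550857001216 -0.2583422846694334
0.136 13 [ 0.671  -0.2584  0.1409] 0.14981870906436967 0.13326676234872514 -0.2578222095929541
0.148 7 [ 0.6786 -0.2567  0.1413] 0.14464887035151852 0.1359914102008073 -0.2551492121822493
0.61 [399.0, 157.2]
```

View pics/l.png

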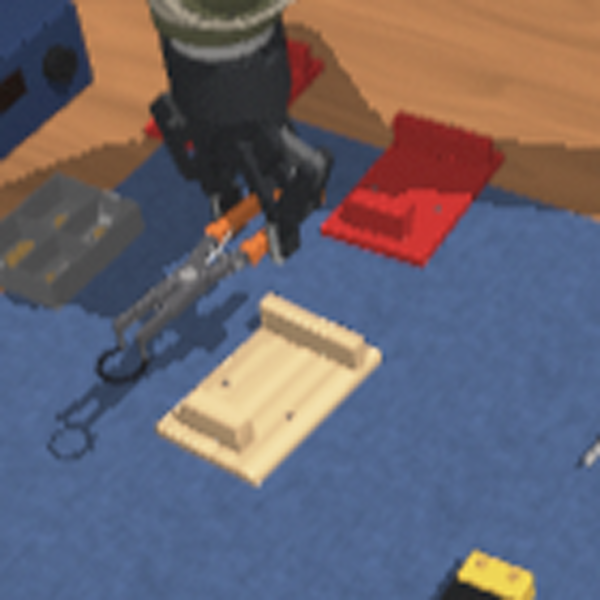

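The crop shows the pliers held level, handles squeezed and the clip open at (122,365); the rest is empty. Now carrying it over the stub.

Call:
jog_arm(
  plan="0 0 0 0.3 1.5 0 255;0 0 0 0.6 2.5 0 255;0 0 0 0.7 3 0 255;0 0 0 0.7 3 0 255;0 0 0 0.7 3.5 0 255;0 0 0 0.8 3.5 0 255;0 0 0 0.8 3.5 0 255;0 0 0 0.8 3.5 0 255;0 0 0 0.8 3.5 0 255;0 0 0 0.8 3.5 0 255",
)

```text
time_s: 7.1
position: [0.485, 0.0739, 0.1413]
tool_rot: [[-0.996, 0.087, -0.0], [0.087, 0.996, 0.0], [0.0, 0.0, -1.0]]
ft_force: [1.6, -0.0, -1.6]
grip_width: 0.0381
gripper_force: 50.3
```

Call:
jog_arm(
  plan="0 0 0 0.7 3.5 0 255;0 0 0 0.7 3.5 0 255;0 0 0 0.7 3.5 0 255;0 0 0 0.6 3 0 255;0 0 0 0.4 2 0 255;0 0 0 0.3 1 0 255;0 0 0 0.1 0.5 0 255;0 0 0 0 0 0 255;0 0 0 0 0 0 255",
)

```text
time_s: 7.85
position: [0.4661, 0.2433, 0.1412]
tool_rot: [[-0.996, 0.087, -0.0], [0.087, 0.996, -0.0], [0.0, -0.0, -1.0]]
ft_force: [-0.2, -0.5, -2.0]
grip_width: 0.0379
gripper_force: 50.3
```

```bash
cat > m.py <<'E'
from h import *
import sys
np.set_printoptions(precision=4,suppress=True)
s=env.observe(); p=s["position"]; print(p,s["ft_force"],s["grip_width"])
ims=[]
for n in ("scene","top"):
    d=get(n); C=cloud(d); dz=p[2]+.0015
    nom=p+np.array([.1395,-.0125,.0015])
    e=C-nom; k=(np.hypot(e[...,0],e[...,1])<.035)&(abs(e[...,2])<.007)
    P=C[k]; print(n,"clip n",len(P),"mean z",P[:,2].mean(),"mid",(P.min(0)+P.max(0))/2,"ext",np.ptp(P,axis=0))
    # circle fit of the ring in image->plane
    u=np.argwhere(k)[:,::-1]; Q=np.array([ray(d,a,dz)[:2] for a in u]); Q=Q[Q[:,0]>nom[0]-.006]
    A=np.c_[2*Q,np.ones(len(Q))]; x=np.linalg.lstsq(A,(Q**2).sum(1),rcond=None)[0]; print("circle",x[:2],"r",np.sqrt(x[2]+x[:2]@x[:2]),"nom",nom)
    S=stub(d,np.array([.606,.232]),.1,.108); print("stub top",len(S),S.mean(0) if len(S) else 0)
    for q,h in (("clip_centre",dz),("stub_end",.104),("pliers",dz+.019)):
        for r in models.tip_of(n,q)[:2]: print(q,r["confidence"],ray(d,r["at"],h))
    c=proj(d,[.605,.232,.11]).astype(int); ims.append(cv2.resize(d["pixels"][c[1]-36:c[1]+36,c[0]-40:c[0]+40,::-1],(400,360),interpolation=cv2.INTER_CUBIC))
cv2.imwrite(sys.argv[1],np.hstack(ims))
E
python3 m.py pics/o1.png
```

```text
[0.4661 0.2433 0.1412] [-0.1931 -0.4636 -1.9546] 0.03792127417670927
scene clip n 48 mean z 0.14303990018279136 mid [0.6021 0.2279 0.1442] ext [0.0285 0.0312 0.0095]
circle [0.6012 0.2276] r 0.014228348086337701 nom [0.6056 0.2308 0.1427]
stub top 36 [0.6054 0.2323 0.1038]
clip_centre 0.89 [0.6048 0.2355 0.1427]
pliers 0.66 [0.5425 0.2383 0.1617]
top clip n 25 mean z 0.14350862365496064 mid [0.603  0.2288 0.1429] ext [0.0291 0.0296 0.0131]
circle [0.6031 0.2288] r 0.014139241150245261 nom [0.6056 0.2308 0.1427]
stub top 17 [0.6057 0.2338 0.1034]
clip_centre 0.48 [0.6052 0.2338 0.1427]
stub_end 0.58 [0.6057 0.2316 0.104 ]
pliers 0.42 [0.533  0.2337 0.1617]
```

View pics/o1.png

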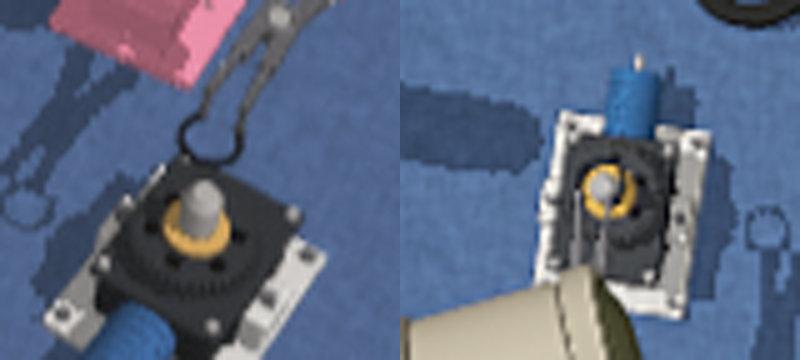

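Left: the clip ring at (212,140), with the stub below it at (205,190). Right: the jaws come in over the washer at (605,190). I'll overlay candidate circles to settle the few-mm offset.

```bash
cat > ov.py <<'E'
from h import *
def overlay(name,out,circs,ctr,w=40,h=36,k=10):
    d=get(name); c=np.round(proj(d,ctr)).astype(int); x0,y0=c[0]-w//2,c[1]-h//2
    im=cv2.resize(d["pixels"][y0:y0+h,x0:x0+w,::-1],None,fx=k,fy=k,interpolation=cv2.INTER_NEAREST)
    for (x,y,z,r,col) in circs:
        p=np.array([(proj(d,[x+r*np.cos(t),y+r*np.sin(t),z])-[x0,y0]+.5)*k for t in np.linspace(0,6.283,60)])
        cv2.polylines(im,[p.astype(np.int32)],True,col,1)
    return im
E
python3 - <<'E'
from ov import *
C=[(.605,.232,.104,.0065,(0,255,0)),(.605,.232,.074,.017,(0,255,0)),(.602,.228,.1427,.01425,(0,0,255)),(.605,.232,.1427,.01425,(0,255,0))]
a=overlay("scene",0,C,[.605,.232,.115]); b=overlay("top",0,C,[.605,.232,.115])
cv2.imwrite("pics/o2.png",np.hstack([a,b]))
E
```

```text
(no output)
```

View pics/o2.png

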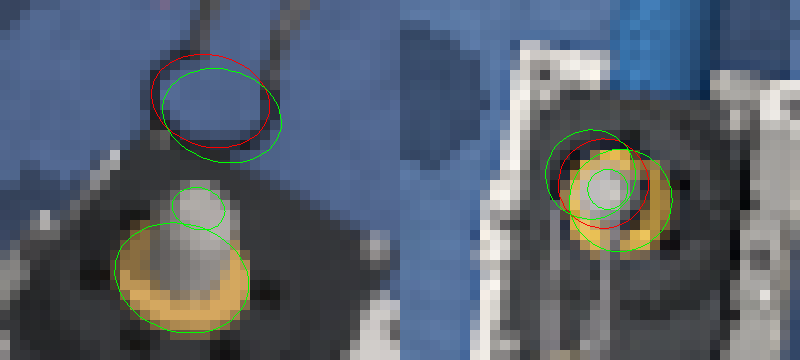

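Red (clip fit) matches the dark ring in both views (scene (211,101), top (603,183)). Green, the stub axis, fits the washer, and the stub top sits about 1 mm further to +y. So I correct by about (+3, +4.5) mm and come down to just above the stub.

Call:
jog_arm(
  plan="0 0 0 -0.13 0.24 0 255;0 0 0 -0.13 0.23 0 255;0 0 0 0 0 1 255;0 0 0 0 0 1 255;0 0 0 0 0 0.7 255;0 0 0 0 0 0.3 255;0 0 0 0 0 0 255;0 0 0 0 0 0 255",
)

```text
time_s: 9.02
position: [0.4693, 0.2486, 0.1115]
tool_rot: [[-0.996, 0.087, 0.0], [0.087, 0.996, 0.0], [-0.0, 0.0, -1.0]]
ft_force: [0.2, 0.2, -0.7]
grip_width: 0.0377
gripper_force: 50.3
```

Run:
```python
from ov import *
np.set_printoptions(precision=4,suppress=True)
s=env.observe(); p=s["position"]; print(p,s["ft_force"])
z=p[2]+.0015; x,y=p[0]+.136,p[1]-.0155
C=[(.605,.2325,.104,.0065,(0,255,0)),(x,y,z,.01425,(0,0,255))]
a=overlay("scene",0,C,[.605,.232,.105]); b=overlay("top",0,C,[.605,.232,.105])
cv2.imwrite("pics/o3.png",np.hstack([a,b]))
for n in ("scene","top"):
    d=get(n); K=cloud(d); e=K-[x,y,z]; r=np.hypot(e[...,0],e[...,1])
    Q=K[(r<.02)&(r>.009)&(abs(e[...,2])<.006)&(e[...,0]>-.008)]
    A=np.c_[2*Q[:,:2],np.ones(len(Q))]; c=np.linalg.lstsq(A,(Q[:,:2]**2).sum(1),rcond=None)[0]
    print(n,len(Q),c[:2],np.sqrt(c[2]+c[:2]@c[:2]),Q[:,2].mean(),"assumed",x,y)
    S=stub(d,np.array([.605,.232]),.098,.107,.009); print(len(S),S.mean(0))
```

```text
[0.4693 0.2486 0.1115] [ 0.1633  0.2161 -0.7103]
scene 34 [0.6038 0.2329] 0.014608051261628133 0.11330711130191815 assumed 0.6053155994999024 0.2330758782921652
23 [0.605  0.2322 0.1035]
top 17 [0.6061 0.234 ] 0.014093807250044464 0.11234214186692452 assumed 0.6053155994999024 0.2330758782921652
17 [0.6052 0.2318 0.1028]
```

View pics/o3.png

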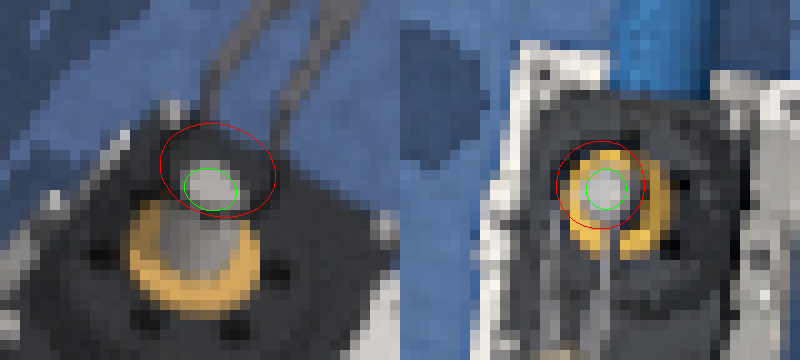

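The stub top (210,184) lies inside the clip ring (218,169) in the scene view, and both are concentric to about 1–2 mm in the top view (603,187). I nudge -1 mm in y and lower gently past the taper.

Call:
jog_arm(
  plan="0 0 0 0 -0.1 0 255;0 0 0 0 0 0.4 255;0 0 0 0 0 0.4 255;0 0 0 0 0 0.3 255;0 0 0 0 0 0.3 255;0 0 0 0 0 0.2 255;0 0 0 0 0 0.2 255;0 0 0 0 0 0 255",
)

```text
time_s: 9.88
position: [0.4689, 0.2474, 0.0929]
tool_rot: [[-0.996, 0.087, -0.001], [0.087, 0.996, -0.0], [0.001, -0.0, -1.0]]
ft_force: [-0.1, -0.3, -2.2]
grip_width: 0.0379
gripper_force: 50.3
```

Call:
jog_arm(
  plan="0 0 0 0 0 0.4 255;0 0 0 0 0 0.4 255;0 0 0 0 0 0.3 255;0 0 0 0 0 0.2 255;0 0 0 0 0 0.1 255;0 0 0 0 0 0 255;0 0 0 0 0 0 255",
)

```text
time_s: 10.47
position: [0.4691, 0.2475, 0.0794]
tool_rot: [[-0.996, 0.087, 0.0], [0.087, 0.996, -0.0], [-0.0, -0.0, -1.0]]
ft_force: [-0.9, 0.1, -2.2]
grip_width: 0.0372
gripper_force: 50.3
```

Call:
jog_arm(
  plan="0 0 0 0 0 0.05 255;0 0 0 0 0 0.05 255;0 0 0 0 0 0.05 255;0 0 0 0 0 0 255;0 0 0 0 0 0 255",
)

```text
time_s: 10.88
position: [0.469, 0.2475, 0.0778]
tool_rot: [[-0.996, 0.087, -0.0], [0.087, 0.996, -0.0], [0.0, -0.0, -1.0]]
ft_force: [0.2, -0.2, -1.8]
grip_width: 0.0383
gripper_force: 50.3
```

Call:
jog_arm(
  plan="0 0 0 0 0 0.05 255;0 0 0 0 0 0.05 255;0 0 0 0 0 0.05 255;0 0 0 0 0 0 255;0 0 0 0 0 0 255",
)

```text
time_s: 11.3
position: [0.469, 0.2475, 0.0763]
tool_rot: [[-0.996, 0.087, -0.0], [0.087, 0.996, -0.0], [0.0, -0.0, -1.0]]
ft_force: [-0.1, 0.5, -0.7]
grip_width: 0.0382
gripper_force: 50.3
```

Call:
jog_arm(
  plan="0 0 0 0 0 0.05 255;0 0 0 0 0 0.05 255;0 0 0 0 0 0 255;0 0 0 0 0 0 255",
)

```text
time_s: 11.63
position: [0.469, 0.2475, 0.0753]
tool_rot: [[-0.996, 0.087, -0.0], [0.087, 0.996, -0.0], [0.0, -0.0, -1.0]]
ft_force: [0.2, 0.3, -0.9]
grip_width: 0.0378
gripper_force: 50.3
```

Call:
jog_arm(
  plan="0 0 0 0 0 0.05 255;0 0 0 0 0 0 255;0 0 0 0 0 0 255",
)

```text
time_s: 11.88
position: [0.4691, 0.2475, 0.0748]
tool_rot: [[-0.996, 0.087, 0.0], [0.087, 0.996, 0.0], [-0.0, 0.0, -1.0]]
ft_force: [-0.7, -0.7, -1.4]
grip_width: 0.0382
gripper_force: 50.4
```

Run:
```python
from ov import *
np.set_printoptions(precision=4,suppress=True)
s=env.observe(); p=s["position"]; print(p,s["ft_force"],s["wrist_torque"])
z=.0755; x,y=p[0]+.136,p[1]-.0155
a=overlay("scene",0,[],[.605,.232,.085]); b=overlay("scene",0,[(x,y,z,.01425,(0,0,255))],[.605,.232,.085])
cv2.imwrite("pics/o4.png",np.hstack([a,b]))
d=get("scene"); K=cloud(d)
e=K-[p[0],p[1],0]; 
for lo in np.arange(.075,.135,.012):
    q=K[(e[...,0]>lo)&(e[...,0]<lo+.012)&(abs(e[...,1]+.0875*e[...,0])<.02)&(K[...,2]>.086)&(K[...,2]<.13)]
    if len(q): print(lo,len(q),np.percentile(q[:,2],[50,90]))
```

```text
[0.4691 0.2475 0.0748] [-0.719  -0.693  -1.4463] [0.0055 0.0559 0.0095]
0.075 32 [0.099 0.101]
0.087 31 [0.099  0.1016]
0.09899999999999999 16 [0.1002 0.1014]
0.11099999999999999 16 [0.0994 0.1012]
0.12299999999999998 26 [0.1018 0.1059]
0.13499999999999998 49 [0.0988 0.1045]
```

View pics/o4.png

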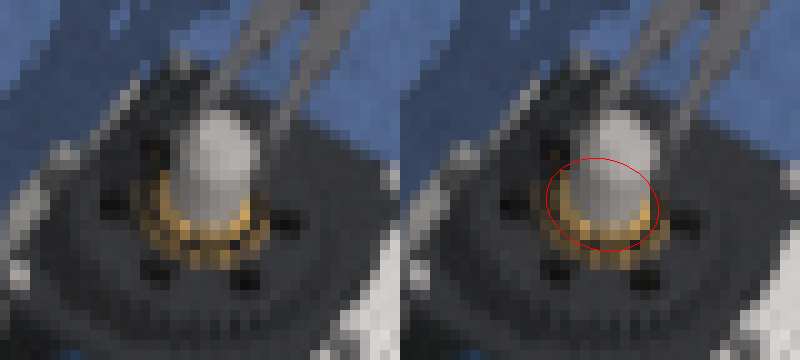

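The clip's dark ring lies around the stub on the washer (215,225), and there's no contact yet. Feeling downward in half-millimetre steps.

Call:
jog_arm(
  plan="0 0 0 0 0 0.05 255;0 0 0 0 0 0 255;0 0 0 0 0 0 255",
)

```text
time_s: 12.28
position: [0.4691, 0.2475, 0.0744]
tool_rot: [[-0.996, 0.087, 0.0], [0.087, 0.996, 0.0], [-0.0, 0.0, -1.0]]
ft_force: [-0.8, 0.8, -0.1]
grip_width: 0.0376
gripper_force: 50.4
```

Call:
jog_arm(
  plan="0 0 0 0 0 0.04 255;0 0 0 0 0 0 255;0 0 0 0 0 0 255",
)

```text
time_s: 12.53
position: [0.469, 0.2475, 0.074]
tool_rot: [[-0.996, 0.087, 0.0], [0.087, 0.996, 0.0], [-0.0, 0.0, -1.0]]
ft_force: [-0.5, 0.7, -0.3]
grip_width: 0.0378
gripper_force: 50.4
```

Call:
jog_arm(
  plan="0 0 0 0 0 0.04 255;0 0 0 0 0 0 255;0 0 0 0 0 0 255",
)

```text
time_s: 12.78
position: [0.469, 0.2475, 0.0735]
tool_rot: [[-0.996, 0.087, 0.0], [0.087, 0.996, 0.0], [-0.0, 0.0, -1.0]]
ft_force: [-1.4, -0.1, -0.0]
grip_width: 0.0381
gripper_force: 50.5
```

Run:
```python
from h import *
np.set_printoptions(precision=4,suppress=True)
F=[];Z=[]
for i in range(8):
    d=get("scene"); s=env.observe(); F.append(np.r_[s["ft_force"],s["wrist_torque"]]); p=s["position"]
    K=cloud(d); e=K-[p[0],p[1],0]
    q=K[(e[...,0]>.075)&(e[...,0]<.122)&(abs(e[...,1]+.0875*e[...,0])<.02)&(K[...,2]>.086)&(K[...,2]<.13)]; Z.append(np.percentile(q[:,2],[50,75,90]))
print(p,np.mean(F,0),np.std(F,0),np.mean(Z,0))
```

```text
[0.469  0.2475 0.0735] [-0.9648  0.1221  0.1597  0.0571  0.0414  0.0197] [0.3585 0.4093 0.5407 0.0223 0.0212 0.0219] [0.0987 0.1    0.101 ]
```

Call:
jog_arm(
  plan="0 0 0 0 0 0.05 255;0 0 0 0 0 0 255;0 0 0 0 0 0 255",
)

```text
time_s: 13.43
position: [0.4691, 0.2475, 0.0731]
tool_rot: [[-0.996, 0.087, 0.0], [0.087, 0.996, 0.0], [-0.0, 0.0, -1.0]]
ft_force: [-1.2, 0.7, 0.7]
grip_width: 0.0379
gripper_force: 50.5
```

```bash
cat > w.py <<'E'
from h import *
np.set_printoptions(precision=4,suppress=True)
F=[];Z=[];S=[]
for i in range(8):
    d=get("scene"); s=env.observe(); F.append(np.r_[s["ft_force"],s["wrist_torque"]]); p=s["position"]
    K=cloud(d); e=K-[p[0],p[1],0]; L=abs(e[...,1]+.0875*e[...,0])<.02
    z=[]
    for lo in (.07,.085,.1):
        q=K[(e[...,0]>lo)&(e[...,0]<lo+.015)&L&(K[...,2]>.086)&(K[...,2]<.13)]; z.append(np.percentile(q[:,2],75))
    Z.append(z)
print(p,np.mean(F,0),np.mean(Z,0))
E
python3 w.py
```

```text
[0.4691 0.2475 0.073 ] [-1.1967  0.2993  1.0585  0.0291  0.      0.0086] [0.1    0.0997 0.1001]
```

Force now rises gently, about 1 N per 0.5 mm, so the clip is lightly on the washer. I'll back off half a millimetre and hand in.

Call:
jog_arm(
  plan="0 0 0 0 0 -0.05 255;0 0 0 0 0 0 255;0 0 0 0 0 0 255;0 0 0 0 0 0 255",
)

```text
time_s: 14.17
position: [0.4691, 0.2475, 0.0735]
tool_rot: [[-0.996, 0.087, 0.0], [0.087, 0.996, 0.0], [-0.0, 0.0, -1.0]]
ft_force: [-0.4, 1.1, 0.3]
grip_width: 0.0378
gripper_force: 50.4
```

```bash
python3 -c "
from rig import env,job
s=env.observe(); print(s['position'],s['ft_force'],s['grip_width'],s['time_s']); print(job.close_job())"
```

```text
[0.46909394 0.24747639 0.07352572] [-0.41260776  1.05033824  0.25483855] 0.037775534840184366 14.1667
the job is handed in; nothing more can be done
None
```

I handed the job in at 14.2 s with the pliers still held and the handles squeezed to about 38 mm (50 N grip); by force and camera readings the open clip lies around the stub at the groove, lightly touching the brass washer, but no verdict came back.

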